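Hang the dip basket on the wash pan's notched rim

TASK

Hook the small wire dip basket by its bent lip over the far rim of the steel wash pan, so that it hangs upright inside the pan with the brass tongue under its lip dropped fully home into the notch of the blue rail on that rim; the notch has to be found by feel. Work gently: do not press or knock the basket hard against the pan, leave the other things where they are, and let go at the end.

Things in the scene. Friction and masses are not known exactly. Their poses are not given: they have to be found in the camera images.
- wash_pan: Steel wash pan, open-topped, fixed to the table, 120 (x) x 240 (y) x 100 (z) mm, inside floor 4 mm above the table. Origin: centre of its underside; z up, +x to its far wall (away from the robot), y along that wall. The far wall's top is 5 mm thick, middle plane at x = +58 mm, top edge at z = 100 mm.
- rim (a point): Middle of the far rim's top edge (pan's axes). A blue rail, 156 mm long, forms the middle part of the edge, flush with the steel beside it. The edge is smooth but for ONE notch in the blue rail, 13 mm wide (y), 9 mm deep, cut through the wall. The rail is set anew each time: the notch is anywhere from y = -35 to +35 mm of this point; it is not measured and must be felt or seen.
- tab (a point): Grip point of the dip basket, mid-way through its upright red tab. Axes: z up, x from cage to lip, y along the lip. Tab 26 mm (x) by 10 mm (y), from 30 mm below this point to 19 mm above it. Starts 96 mm above the table. Hung fully home this point is 34 mm straight above the rim edge; with the tongue still riding on the edge, 40 mm.
- lip (a point): Middle of the underside of the lip's bridge, 34 mm below the tab point (same axes). The lip is an upside-down U, 44 mm long (y), slot 9 mm wide (x) centred here; its flap on the +x side ends 27 mm below this point, flared. In the middle of the slot sits the brass tongue: 10 mm wide (y), half-round underside, reaching 6 mm below this point.
- dip_basket: The loose wire dip basket, about 0.16 kg, standing upright. Origin: centre of the underside of its cage (44 x 52 x 46 mm); the tab point is at x +26.5, z +96 mm, the lip on the +x side, the flat back plate at x +22. To hang inside the pan, flap outside the far wall.
- tape_measure: Bystander: yellow tape measure, 71 x 96 x 37 mm, origin at its underside; to be left alone.
- sleeve_a: Bystander: grey steel sleeve standing upright, 22 mm across, 46 mm high, origin at its underside; to be left alone.
- sleeve_b: Bystander: another grey steel sleeve like it, standing in the pan along its near wall; to be left alone.
- marker: Bystander: black and red marker pen lying flat, 133 mm long, 16 mm high, origin at its underside; to be left alone.

How it is judged:
By the outcome, as a careful person would: the job done as asked, in the order asked, and still so for the second after the job is handed in, with the robot touching nothing.
It also fails if it takes over 64 s, if anything falls off the work surface, if the arm or the gripper's body presses on something with over 40 N, if the wrist force passes 120 N, or if a joint passes its speed limit or range.

ROBOT

A 6-joint arm with a two-finger parallel gripper is mounted at the origin on a cart in front of the work surface, level with it; the furniture and walls round the work are solid. World frame = base frame: x ahead of the robot, y to its left, z up, the work surface at z = 0. Lengths are in m, angles in degrees, forces in N, time in s.
With the tool pointing down it reaches from about 0.425 to 0.95 m from the base axis. Payload 3.5 kg.
Tool frame: the origin (TCP) lies midway between the tips of the shut fingers; the grasp point (between the pads) lies 19 mm behind it (pinch_z is the x of the grasp point in the tool frame, in m); x points along the fingers, y is the direction in which the jaws open and shut, and the axes are right-handed (so a half turn about x gives the same grasp; the last joint's range is limited). The gripper opens to 85 mm and grips with 20 to 120 N. Pads are 22 mm wide; open, the fingers measure 114 mm over their backs; the gripper's body (76 mm by 85 mm) begins 54 mm behind the grasp point. The pads swing forward as they close: fully open they stand 13 mm farther back than shut.
Start: joints at [-84.282, 16.404, 90.338, -0, 73.258, -8.594], TCP at [0.167, -0.654, 0.231] pointing down, gripper open.
Joint ranges: [-158.93, 158.93], [-51.34, 127.21], [12.03, 142.37], [-87.48, 267.48], [13.55, 161.25], [-162.69, 162.69]. Speed limits (degrees/s): [159.86, 159.86, 180, 180, 180, 180].

INTERFACE

Orientations are given as a 3x3 rotation matrix whose columns are the frame's x, y, z axes.
In Python, from bench import * gives the robot as it stands. The module is installed in compiled form; this text tells all that it offers.
- The arm moves only by the shell command python3 -m handwheel 'ROWS' [OPENING] [FORCE]. ROWS is text: rows parted by semicolons, each of 6 numbers parted by spaces: the shift along the world's x, y, z in m, then the turn, a rotation vector about the world's x, y, z in rad. A call has 1 to 20 rows; each row is the pose to reach, as a shift and turn from the pose commanded when the call began; what a row does not reach only later rows make up. A row lasts 1/8 s, in which the tool goes at most 62.5 mm and 10.7 degrees, less where a joint would pass 70% of its speed; a pose out of reach is approached as far as the arm can. A call with a gripper value outside its range is refused whole. OPENING is the finger opening in m, from 0 to 0.0854, set as the call begins (- or left out, the last holds). The fingers move at their own pace and stop on an object; FORCE is the grip in N (left out, the last holds). Time passes only in rows, so rows that repeat a pose let the fingers close. It gives the time, the measured TCP pose, the force and the opening at its end, in the units of the state.
- get_obs(): the state, without advancing time (a new reading comes with each control period).
- snapshot(name): name is "side" or "top"; returns the picture (384x512x3 uint8, red, green, blue); there is no depth.
- camera_params(name): a dict with "mtx" (3x3 intrinsics, pixels), "position" and "orientation" of the camera in the world. Camera axes: x right, y down, z forward; pixel columns grow to the right and rows downward; lengths in m; the calibration is good to about 2 mm. A picture is of the moment at which its call begins. camera_params takes no time and is no camera call.
- hand_in(): hands the job in, once; it reports no verdict.
The state is a dict: "time_s": time; "qpos": joint angles; "joint_vel": joint speeds; "tau": joint torques, N m; "tool_pos": TCP position; "tcp_rot": TCP orientation; "force": force on the tool from outside, world axes, zero at the start; "ft_torque": the same for the moment, N m; "gripper_width": finger opening in m.
Only numpy, scipy, OpenCV 4.12 (cv2) and the standard library are available. Lean on these libraries where they do the work, as an engineer would, in place of code of your own. Each camera call takes 0.05 s, during which the arm holds its last target.

## Working session

There is one attempt and no reset: what is moved stays moved. The work goes in short steps, Python scripts to look and compute and a shell command to move; the robot and the scene stay as the last step left them, time stands still between calls to the robot, and variables do not carry over. Pictures are saved under pics/ and viewed, and the job is handed in when it is done.

```bash
mkdir -p pics; python3 - <<'E'
from bench import *
import cv2
o=get_obs(); print({k:o[k] for k in('time_s','tool_pos','tcp_rot','force','gripper_width')})
for n in("side","top"):
    p=camera_params(n); print(n,p)
    cv2.imwrite(f"pics/{n}0.png",cv2.resize(snapshot(n)[:,:,::-1],(800,600),interpolation=cv2.INTER_CUBIC))
E
```

```text
{'time_s': 0.0, 'tool_pos': array([ 0.16681516, -0.65338364,  0.22994674]), 'tcp_rot': array([[-2.34113007e-04,  2.47208598e-01, -9.68962256e-01],
       [ 2.33819970e-03, -9.68959499e-01, -2.47208459e-01],
       [-9.99997239e-01, -2.32350197e-03, -3.51177046e-04]]), 'force': array([-0.10288834,  0.68877502,  0.22498374]), 'gripper_width': 0.0855896254831709}
side {'mtx': array([[422.8860899 ,   0.        , 259.40425752],
       [  0.        , 422.8860899 , 190.00578858],
       [  0.        ,   0.        ,   1.        ]]), 'position': array([0.29257755, 0.97656383, 0.65694881]), 'orientation': array([[-0.98551504, -0.09500012,  0.14048161],
       [-0.16919206,  0.49420286, -0.85272362],
       [ 0.01158243, -0.86414033, -0.50311762]])}
top {'mtx': array([[374.10193608,   0.        , 254.97706425],
       [  0.        , 374.10193608, 185.38276724],
       [  0.        ,   0.        ,   1.        ]]), 'position': array([ 0.30728692, -0.02129819,  1.16592771]), 'orientation': array([[ 0.01557313, -0.98805942,  0.15328426],
       [-0.99984808, -0.01658901, -0.00535064],
       [ 0.00782958, -0.15317764, -0.98816765]])}
```

View pics/side0.png

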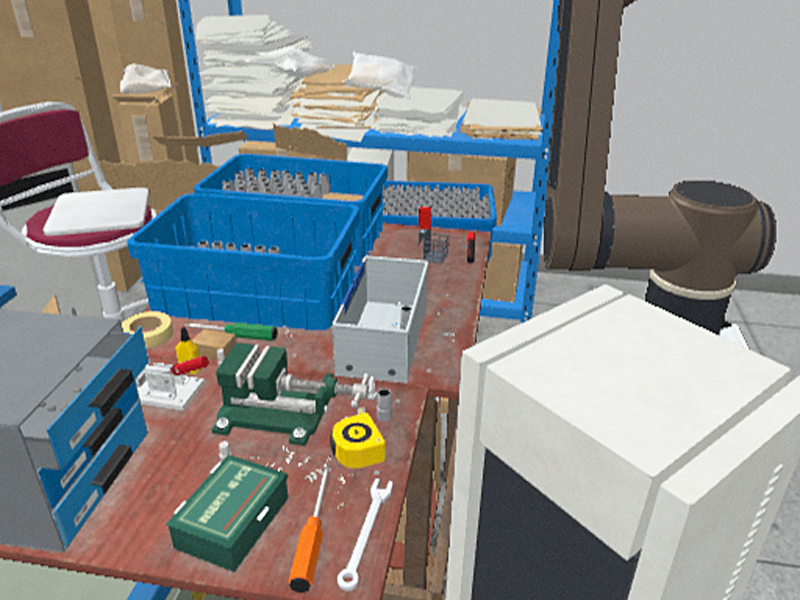

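View pics/top0.png

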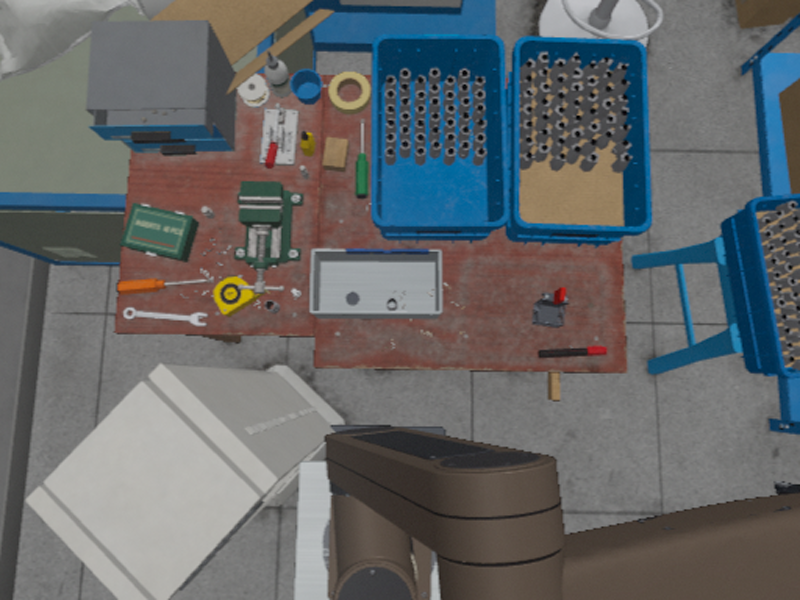

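The side view shows the pan around (380,310) and the basket with its red tab at (425,220). In the top view the pan spans (310–442, 248–317) with the blue rail on its far edge. The basket is at (550,305) and the marker at (572,351). I'll zoom in.

```bash
python3 - <<'E'
import cv2,numpy as np
from bench import *
s=snapshot("side")[:,:,::-1];t=snapshot("top")[:,:,::-1]
np.save("s.npy",s);np.save("t.npy",t)
def crop(im,x,y,w,h,n):
    cv2.imwrite(n,cv2.resize(im[y:y+h,x:x+w],(800,int(800*h/w)),interpolation=cv2.INTER_CUBIC))
crop(t,190,150,100,60,"pics/t_pan.png")
crop(t,330,175,70,50,"pics/t_bas.png")
crop(s,205,150,80,60*1+35-20,"pics/s_pan.png") 
crop(s,250,120,70,50,"pics/s_bas.png")
E
```

```text
(no output)
```

View pics/t_pan.png

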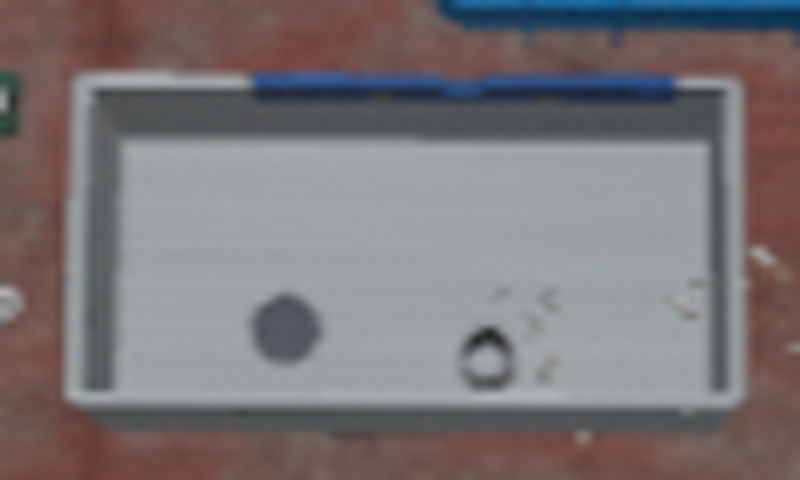

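View pics/t_bas.png

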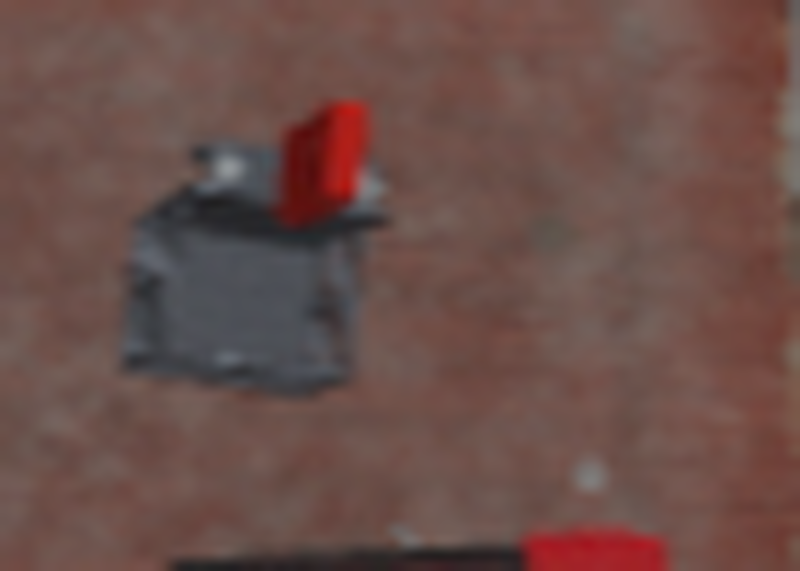

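View pics/s_pan.png

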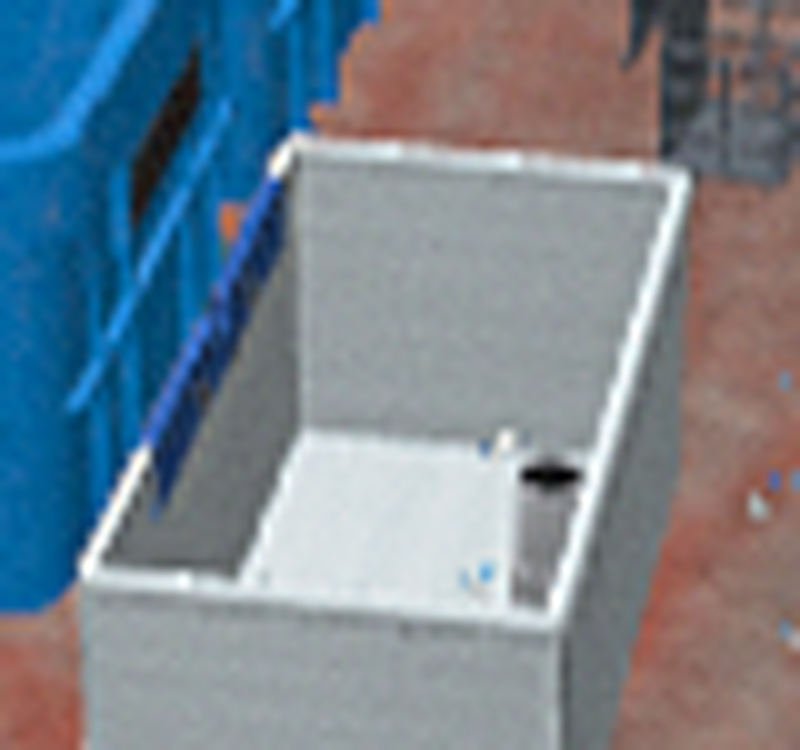

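View pics/s_bas.png

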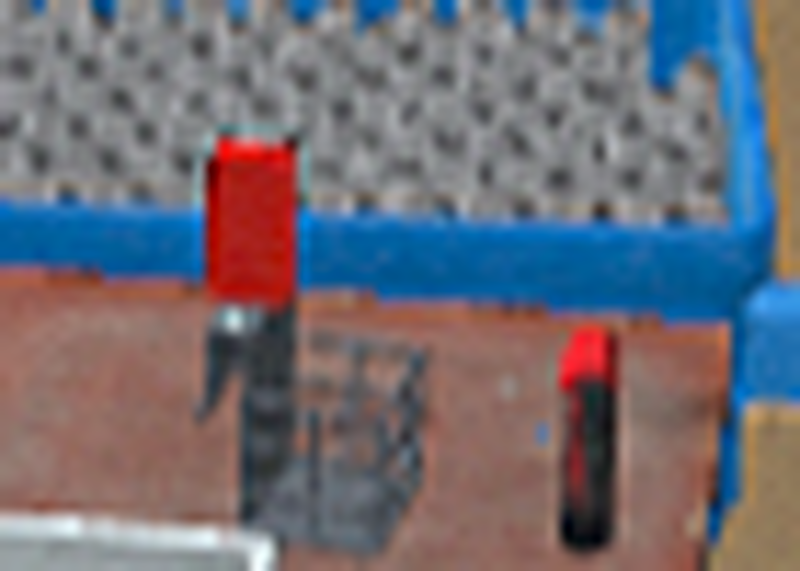

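```bash
cat > h.py <<'E'
import numpy as np,cv2
from bench import *
from scipy.optimize import least_squares
C={n:camera_params(n) for n in("side","top")}
def proj(n,P):
    c=C[n];q=(np.atleast_2d(P)-c["position"])@np.asarray(c["orientation"])
    q=q@c["mtx"].T;return q[:,:2]/q[:,2:]
def ray(n,uv,z):
    c=C[n];d=np.asarray(c["orientation"])@np.linalg.solve(c["mtx"],[uv[0],uv[1],1]);p=np.asarray(c["position"]);return p+d*(z-p[2])/d[2]
def place(p,L):
    c,s=np.cos(p[2]),np.sin(p[2]);L=np.atleast_2d(L);return np.c_[p[0]+c*L[:,0]-s*L[:,1],p[1]+s*L[:,0]+c*L[:,1],L[:,2]]
def crop(n,x,y,w,h,f):
    im=snapshot(n)[:,:,::-1];k=min(800//w,600//h);cv2.imwrite(f,cv2.resize(im[y:y+h,x:x+w],None,fx=k,fy=k,interpolation=cv2.INTER_CUBIC));return k
E
python3 - <<'E'
from h import *
def fit(obs,p0):
    f=lambda p:np.concatenate([(proj(n,place(p,l))[0]-uv) for n,uv,l in obs])
    r=least_squares(f,p0);print(r.x[:2],np.degrees(r.x[2]),np.round(r.fun.reshape(-1,2),1).tolist());return r.x
T=lambda x,y:np.array([190+x/8-.44,150+y/8-.44]); S=lambda x,y:np.array([205+x/10-.45,150+y/10-.45])
a,b,z=.06,.12,.1
po=[("top",T(76,75),(a,b,z)),("top",T(744,80),(a,-b,z)),("top",T(746,405),(-a,-b,z)),("top",T(66,403),(-a,b,z)),
("side",S(295,137),(a,-b,z)),("side",S(690,175),(-a,-b,z)),("side",S(83,575),(a,b,z)),("side",S(555,628),(-a,b,z))]
p=fit(po[:4],[.5,0,0]);p=fit(po[4:],[.5,0,0]);p=fit(po,[.5,0,0]);np.save("pan.npy",p)
k=800/70
T=lambda x,y:np.array([330+x/k-.46,175+y/k-.46]); S=lambda x,y:np.array([250+x/k-.46,120+y/k-.46])
o=.0
a,b,zt,zb=.013,.005,.115,.066
bo=[("top",T(332,101),(a,b,zt)),("top",T(370,101),(a,-b,zt)),("top",T(356,200),(-a,-b,zt)),("top",T(318,208),(-a,b,zt)),
("side",S(213,147),(a,b,zt)),("side",S(299,147),(-a,b,zt)),("side",S(205,300),(a,b,zb)),("side",S(292,305),(-a,b,zb))]
fit(bo[:4],[.45,-.25,0]);q=fit(bo,[.45,-.25,0])
for u in(445,465,485): print(place([0,0,0],0*np.eye(3))[0], ray("top",(190+u/8-.44,150+80/8-.44),.1), )
c,s=np.cos(p[2]),np.sin(p[2]);print("rim",p[0]+c*.058,p[1]+s*.058)
# marker, sleeves rough
print("marker",ray("top",(540*.64,353*.64),.008),ray("top",(606*.64,351*.64),.008),"sleeve b",ray("top",(190+61,150+43.5),.05),"a",ray("top",(271*.64,306*.64),.046))
E
```

```text
[0.48916784 0.01475753] 0.6458581446264978 [[0.5, 0.0], [-0.6, -0.1], [-0.6, 0.2], [0.6, -0.0]]
[0.48794572 0.01541187] 0.185485179570554 [[-0.5, 0.4], [0.6, 0.1], [-0.7, -0.1], [0.5, -0.4]]
[0.48859113 0.01485657] 0.43346420867200136 [[0.6, 0.1], [-0.6, 0.2], [-0.7, 0.5], [0.5, 0.0], [-0.8, 0.3], [0.3, -0.1], [-0.7, -0.1], [0.6, -0.6]]
[ 0.46812896 -0.32496157] -7.234053461643432 [[-0.2, -0.2], [-0.1, 0.3], [0.2, 0.6], [0.1, -0.6]]
[ 0.4676002  -0.32550443] -5.326005639839488 [[-0.2, 0.0], [-0.0, 0.4], [0.6, 0.7], [0.4, -0.4], [-0.4, 0.1], [-0.4, 1.0], [-0.1, 0.2], [-0.2, 0.7]]
[0. 0. 0.] [0.548291   0.00264684 0.1       ]
[0. 0. 0.] [ 0.54841735 -0.00463614  0.1       ]
[0. 0. 0.] [ 0.54854372 -0.01191989  0.1       ]
rim 0.5465894693856405 0.01529535846964391
marker [ 0.36500818 -0.30920454  0.008     ] [ 0.3710313  -0.44007525  0.008     ] sleeve b [ 0.45548073 -0.01576257  0.05      ] a [0.44502646 0.21764234 0.046     ]
```

The blue rail in the top crop runs x 250–675, with a break at about (465,85). That suggests a notch near y_local ≈ -20 mm, which I'll confirm by feel. The basket tab fits at (0.468,-0.325) with yaw ≈ -6°. Next I'll approach above the tab.

```bash
python3 -m handwheel '0.03 0.033 0 0 0 -0.035; 0.07 0.077 0 0 0 -0.08; 0.11 0.12 0 0 0 -0.13; 0.15 0.164 -0.005 0 0 -0.18; 0.19 0.208 -0.01 0 0 -0.225; 0.23 0.252 -0.02 0 0 -0.27; 0.27 0.296 -0.03 0 0 -0.32; 0.301 0.329 -0.04 0 0 -0.354; 0.301 0.329 -0.04 0 0 -0.354; 0.301 0.329 -0.04 0 0 -0.354' 0.06 20
python3 - <<'E'
from h import *
o=get_obs();print(o['time_s'],o['tool_pos'],o['tcp_rot'],o['force'],o['qpos'])
crop("side",225,90,100,75,"pics/s1.png");crop("top",320,160,100,75,"pics/t1.png");crop("top",195,145,100,60,"pics/pan1.png")
E
```

```text
time_s: 1.45
tool_pos: [0.4677, -0.3254, 0.1914]
tcp_rot: [[-0.0, -0.103, -0.995], [-0.0, -0.995, 0.103], [-1.0, 0.0, 0.0]]
force: [0.6, -0.1, 0.3]
gripper_width: 0.0599
1.45 [ 0.46768754 -0.32536364  0.19139812] [[-3.36560720e-04 -1.03412228e-01 -9.94638526e-01]
 [-4.43342652e-04 -9.94638469e-01  1.03412372e-01]
 [-9.99999845e-01  4.75770224e-04  2.88909188e-04]] [ 0.63844273 -0.05836711  0.31625589] [-4.50127029e+01  5.29553069e+00  1.07489931e+02 -3.42717505e-02
  6.72102090e+01  5.09362716e+01]
```

View pics/s1.png

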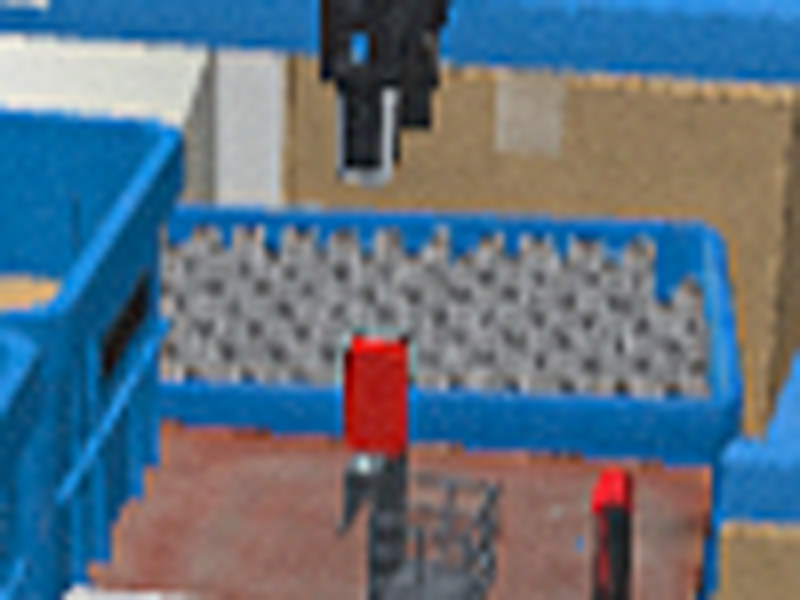

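View pics/t1.png

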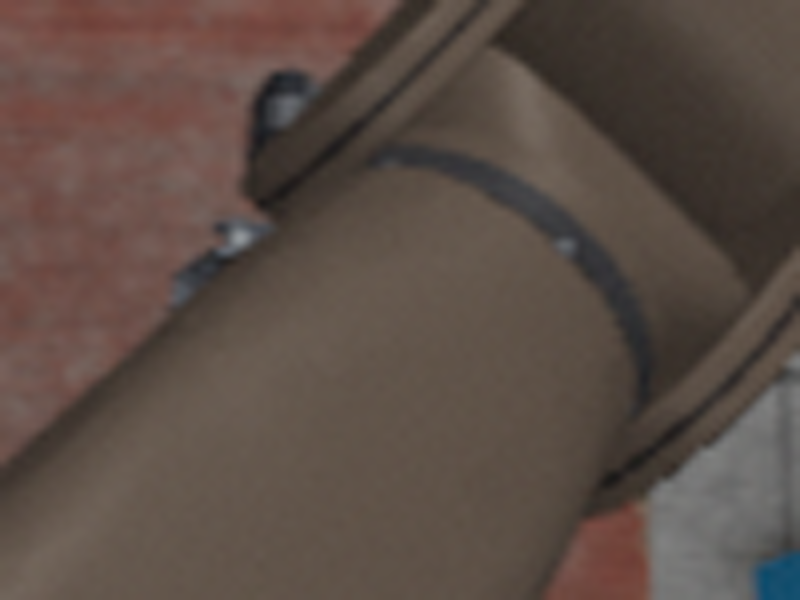

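The finger at (365,165) lines up with the tab at (377,390) in the side view, while the top view is blocked by the arm. I'll descend and grip.

```bash
python3 -m handwheel '0 0 -0.04 0 0 0; 0 0 -0.08 0 0 0; 0 0 -0.1 0 0 0; 0 0 -0.113 0 0 0; 0 0 -0.113 0 0 0; 0 0 -0.113 0 0 0' 0.06
python3 - <<'E'
from h import *
crop("side",225,90,100,75,"pics/s2.png")
E
```

```text
time_s: 2.35
tool_pos: [0.4687, -0.3259, 0.0799]
tcp_rot: [[0.002, -0.104, -0.995], [-0.002, -0.995, 0.104], [-1.0, 0.002, -0.002]]
force: [0.2, 1.0, -0.6]
gripper_width: 0.0601
```

View pics/s2.png

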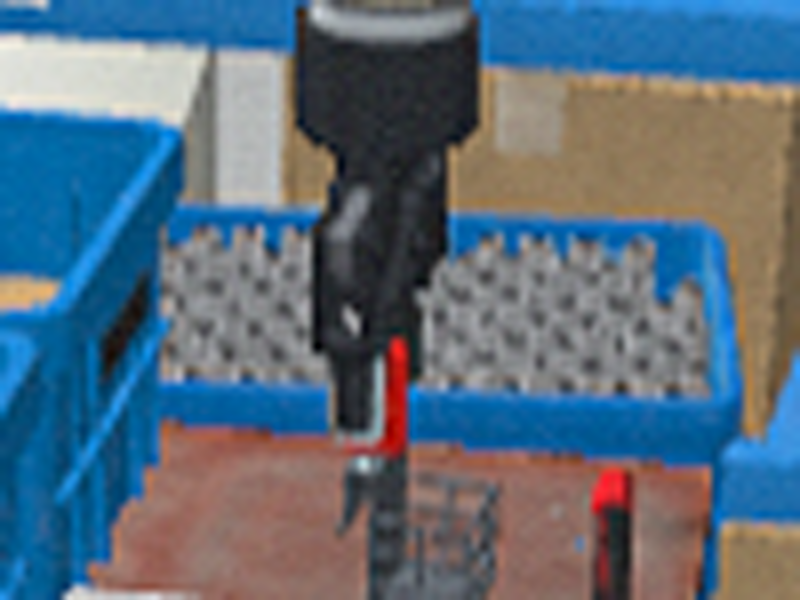

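The fingers straddle the tab, with the near finger at (360,400) over the red at (398,400). I'll close gently and lift slightly.

```bash
python3 -m handwheel '0 0 0 0 0 0;0 0 0 0 0 0;0 0 0 0 0 0;0 0 0 0 0 0;0 0 0 0 0 0;0 0 0 0 0 0' 0.0 30
python3 -m handwheel '0 0 0.02 0 0 0; 0 0 0.06 0 0 0; 0 0 0.1 0 0 0; 0 0 0.12 0 0 0; 0 0 0.12 0 0 0' 
python3 - <<'E'
from h import *
o=get_obs();print(o['time_s'],o['tool_pos'],o['tcp_rot'],o['force'],o['ft_torque'])
crop("side",215,60,110,80,"pics/s3.png")
E
```

```text
time_s: 3.15
tool_pos: [0.4681, -0.3251, 0.0786]
tcp_rot: [[0.0, -0.104, -0.995], [-0.0, -0.995, 0.104], [-1.0, 0.0, -0.0]]
force: [0.8, -0.5, 1.1]
gripper_width: 0.0098
time_s: 3.78
tool_pos: [0.4685, -0.3256, 0.2002]
tcp_rot: [[0.003, -0.104, -0.995], [-0.003, -0.995, 0.104], [-1.0, 0.002, -0.003]]
force: [0.5, 0.2, -2.7]
gripper_width: 0.0097
3.775 [ 0.46845941 -0.32563374  0.20023375] [[ 0.00251639 -0.10394814 -0.99457954]
 [-0.002671   -0.99457984  0.10394141]
 [-0.99999327  0.00239497 -0.0027804 ]] [ 0.46367955  0.24694914 -2.65682244] [-0.01989696 -0.05635931  0.02215636]
```

View pics/s3.png

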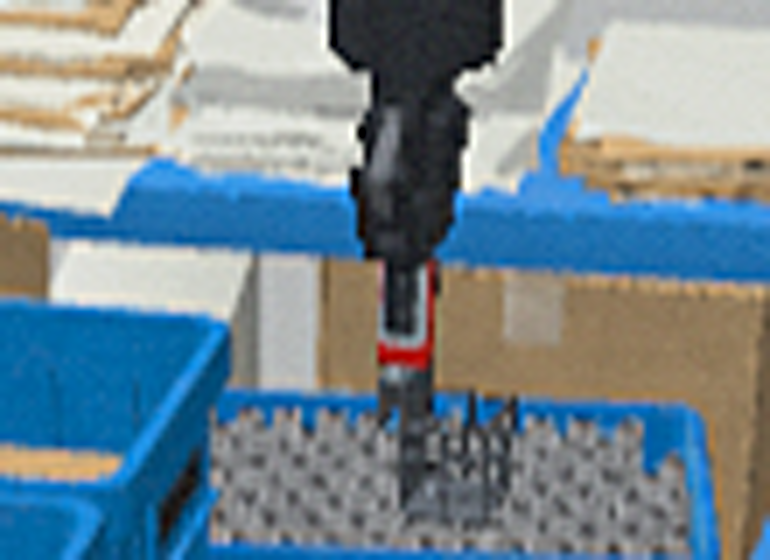

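The basket hangs upright in the grip, with the tab at (408,310) and the cage at (460,470). The blue bin stands beyond the far rim, so I'll check its clearance and refine the wall line before moving.

```bash
python3 - <<'E'
from h import *
def tri(us,ut):
    f=lambda P:np.r_[proj("side",P)[0]-us,proj("top",P)[0]-ut]
    r=least_squares(f,[.6,0,.1]);return r.x,r.fun
print(tri(np.array([362,207])*.64,np.array([374,228])*.64))
print("other lip pt",[ray("top",(440*.64,237*.64),z) for z in(.15,.2)])
E
python3 - <<'E'
from h import *
k=crop("top",205,140,80,40,"pics/pan2.png");print(k);print(proj("top",[[.546,.015+.035,.1],[.546,.015-.035,.1]]))
k=crop("side",200,140,60,55,"pics/pan3.png");print(k);print(proj("side",[[.546,.015+.035,.1],[.546,.015-.035,.1]]))
E
```

```text
(array([0.53637199, 0.01279356, 0.24946504]), array([-4.92425001, -1.19311649,  0.62416303,  5.04424334]))
other lip pt [array([ 0.56122076, -0.09955261,  0.15      ]), array([ 0.54872313, -0.09570123,  0.2       ])]
10
[[228.91048691 160.05319666]
 [252.94290922 160.46048735]]
10
[[221.38164592 189.73669204]
 [227.62563021 177.19956525]]
```

View pics/pan2.png

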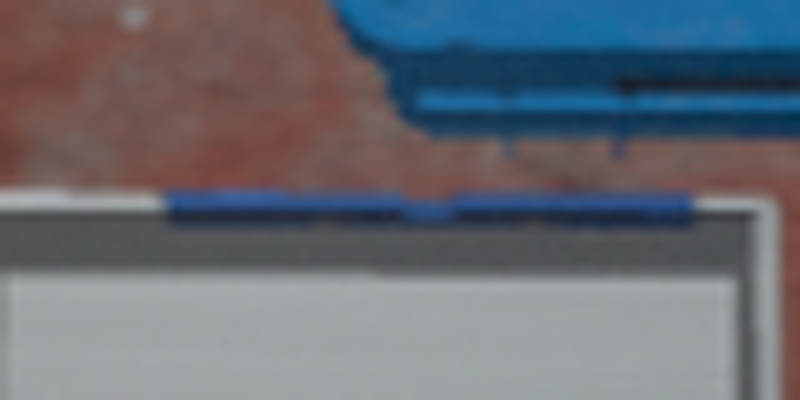

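View pics/pan3.png

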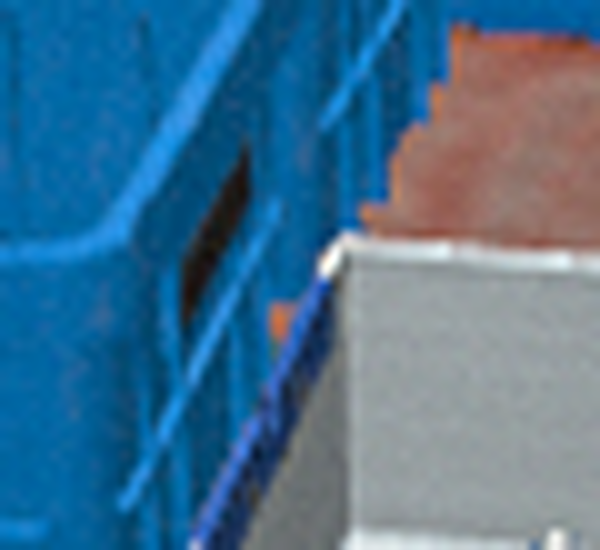

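The top crop shows the notch clearly at crop x 405–455 (centre 430), row 212, in the middle of the blue rail (163–693). Next I'll compute the notch position and the bin lip.

```bash
python3 - <<'E'
from h import *
def tri(us,ut):
    f=lambda P:np.r_[proj("side",P)[0]-us,proj("top",P)[0]-ut]
    r=least_squares(f,[.6,0,.1]);return r.x,r.fun
print("bin",tri(np.array([212.3,164]),np.array([241.5,143.8])))
print("bin bottom",ray("top",(260,153.3),0.0),"lip if z.15/.2",ray("top",(260,144.8),.15),ray("top",(260,144.8),.2))
for u in(205-.45+40.5,205-.45+45.5,205-.45+43,205-.45+16.3,205-.45+69.3): print(u,ray("top",(u,140-.45+20.3),.1),ray("top",(u,140-.45+21),.091))
# marks for edge fit
p=np.load("pan.npy");print(p, "notch local y", )
E
```

```text
bin (array([0.57948336, 0.01237332, 0.15372585]), array([-0.44461918, -0.1126242 ,  0.06365426,  0.48052832]))
bin bottom [ 0.59218801 -0.04205039  0.        ] lip if z.15/.2 [ 0.57990178 -0.03905116  0.15      ] [ 0.56648474 -0.03817743  0.2       ]
245.05 [0.54742005 0.00302313 0.1       ] [0.54734502 0.00318718 0.091     ]
250.05 [ 0.54767265 -0.01154176  0.1       ] [ 0.54759945 -0.01149638  0.091     ]
247.55 [ 0.54754634 -0.00425893  0.1       ] [ 0.54747223 -0.0041542   0.091     ]
220.85000000000002 [0.54619826 0.07347312 0.1       ] [0.54611436 0.07421123 0.091     ]
273.85 [ 0.54887574 -0.08091335  0.1       ] [ 0.54881127 -0.08143321  0.091     ]
[0.48859113 0.01485657 0.00756538] notch local y
```

The notch centre is at about (0.547,-0.004). The bin lip is at z≈0.154, x≈0.579, below the gripper body, so it's clear. I'll carry the basket above the rim.

```bash
python3 -m handwheel '0.003 0.01 0.01 0 0 0.005; 0.01 0.035 0.02 0 0 0.015; 0.018 0.075 0.022 0 0 0.03; 0.028 0.115 0.022 0 0 0.045; 0.038 0.155 0.022 0 0 0.06; 0.048 0.195 0.022 0 0 0.075; 0.058 0.235 0.022 0 0 0.09; 0.068 0.275 0.022 0 0 0.1; 0.076 0.305 0.022 0 0 0.108; 0.079 0.321 0.022 0 0 0.113; 0.079 0.321 0.022 0 0 0.113; 0.079 0.321 0.022 0 0 0.113;0.079 0.321 0.022 0 0 0.113' 
python3 - <<'E'
from h import *
o=get_obs();print(o['tool_pos'],o['tcp_rot'],o['force'],o['ft_torque'])
crop("side",185,90,100,75,"pics/s4.png");crop("top",205,130,80,60,"pics/t4.png")
E
```

```text
time_s: 5.55
tool_pos: [0.5468, -0.0051, 0.2203]
tcp_rot: [[-0.0, 0.007, -1.0], [-0.0, -1.0, -0.007], [-1.0, 0.0, 0.0]]
force: [0.3, -0.2, -2.0]
gripper_width: 0.0097
[ 0.54675252 -0.005064    0.22026609] [[-2.32484541e-04  7.29642300e-03 -9.99973354e-01]
 [-2.49943096e-04 -9.99973350e-01 -7.29636486e-03]
 [-9.99999942e-01  2.48240144e-04  2.34302036e-04]] [ 0.34760132 -0.2377486  -1.95352403] [ 0.03023079 -0.06061579  0.0246781 ]
```

View pics/s4.png

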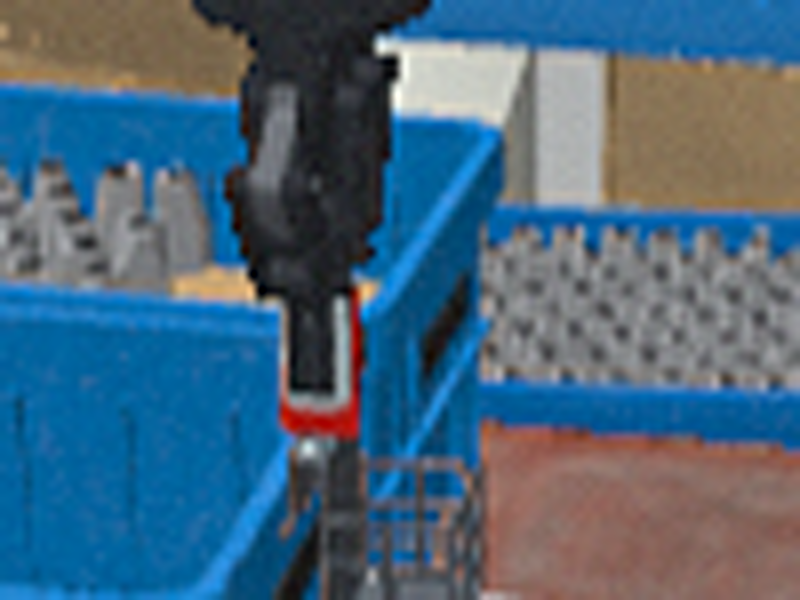

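View pics/t4.png

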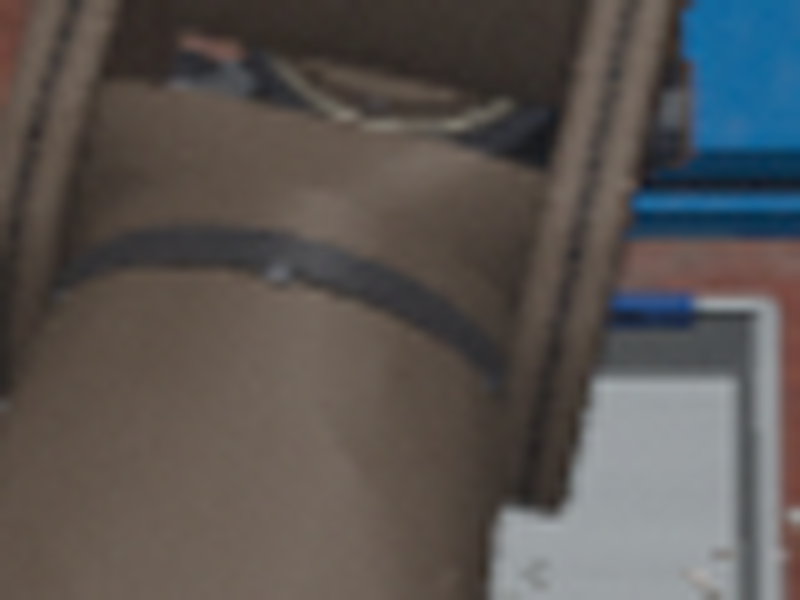

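```bash
python3 - <<'E'
from h import *
im=snapshot("side").astype(int)
red=(im[...,0]>110)&(im[...,1]<70)&(im[...,2]<70)
for v in range(124,148): 
    c=np.where(red[v,210:240])[0]+210
    print(v,c.tolist()) if len(c) else 0
x,y,z=.5468,-.0051,.2377
yaw=.0073
P=[place([x,y,yaw],(a,.005,z-.03))[0] for a in(.013,-.013)]+[place([x,y,yaw],(a,.005,z+.019))[0] for a in(.013,-.013)]
print(proj("side",P))
for v in(138,140,142): print(np.round(im[v,217:234]).tolist())
E
```

```text
127 [229]
128 [229]
129 [229]
130 [229]
131 [229]
132 [229]
133 [229]
134 [229]
135 [229]
136 [229]
137 [229]
138 [229]
139 [229]
140 [229]
141 [220, 221, 222, 228, 229]
142 [220, 221, 222, 223, 224, 225, 226, 227, 228, 229]
143 [221, 222, 223, 224, 225, 226, 227, 228, 229]
144 [227, 228]
[[219.560929   143.79747737]
 [229.36131994 144.56937743]
 [218.86831159 126.02547267]
 [228.89262884 126.7571118 ]]
[[0, 100, 156], [0, 100, 164], [39, 101, 165], [176, 130, 118], [22, 28, 31], [20, 20, 27], [24, 29, 29], [33, 37, 39], [16, 21, 20], [36, 43, 46], [159, 172, 176], [129, 140, 142], [118, 7, 17], [0, 83, 133], [0, 92, 140], [0, 72, 115], [0, 75, 117]]
[[0, 100, 160], [0, 99, 160], [40, 99, 164], [189, 70, 59], [159, 135, 135], [155, 143, 147], [151, 151, 155], [135, 133, 138], [138, 134, 139], [135, 131, 134], [149, 136, 138], [156, 89, 84], [169, 19, 23], [0, 87, 141], [0, 89, 144], [0, 77, 117], [10, 76, 114]]
[[5, 102, 160], [0, 95, 158], [48, 103, 165], [203, 30, 12], [173, 14, 0], [170, 16, 8], [170, 13, 17], [165, 15, 6], [166, 14, 9], [165, 16, 13], [164, 19, 14], [177, 27, 19], [168, 22, 36], [0, 100, 157], [0, 90, 141], [7, 76, 115], [4, 75, 117]]
```

The side view puts the tab centre at col 224.4, matching the prediction, so the tab sits at the TCP x. I'll lower to just above the rim and look again.

```bash
python3 -m handwheel '0 0 -0.02 0 0 0; 0 0 -0.04 0 0 0; 0 0 -0.055 0 0 0; 0 0 -0.065 0 0 0; 0 0 -0.07 0 0 0; 0 0 -0.07 0 0 0' 
python3 - <<'E'
from h import *
o=get_obs();print(o['tool_pos'],o['force'],o['ft_torque'])
crop("side",195,120,60,45,"pics/s5.png");crop("side",195,120,60,75,"pics/s5b.png")
E
```

```text
time_s: 6.45
tool_pos: [0.547, -0.004, 0.1503]
tcp_rot: [[-0.0, 0.009, -1.0], [0.0, -1.0, -0.009], [-1.0, -0.0, 0.0]]
force: [-0.1, 0.5, -1.9]
gripper_width: 0.01
[ 0.54697495 -0.00404929  0.15033644] [-0.08509624  0.46564789 -1.86339315] [ 0.05320347 -0.03977866 -0.01822441]
```

View pics/s5b.png

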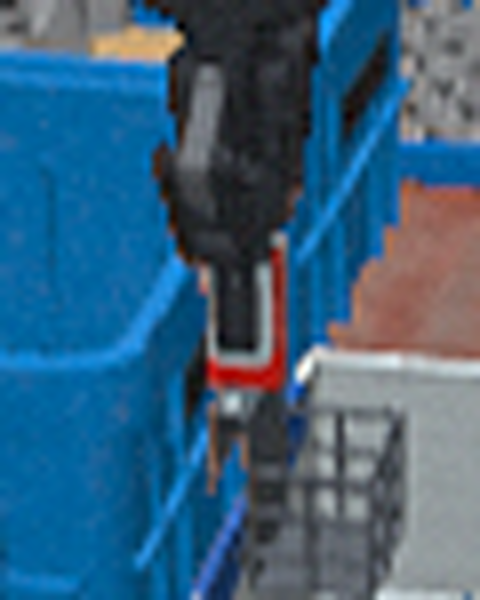

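The flap (212,480) is left of the rail line and the back plate (265,480) is right of it, so the slot straddles the wall. I'll descend slowly.

```bash
python3 -m handwheel '0 0 -0.003 0 0 0; 0 0 -0.006 0 0 0; 0 0 -0.009 0 0 0;0 0 -0.009 0 0 0'; python3 -m handwheel '0 0 -0.004 0 0 0; 0 0 -0.008 0 0 0; 0 0 -0.012 0 0 0; 0 0 -0.015 0 0 0; 0 0 -0.015 0 0 0'; python3 -m handwheel '0 0 -0.001 0 0 0;0 0 -0.002 0 0 0; 0 0 -0.003 0 0 0; 0 0 -0.003 0 0 0'
```

```text
time_s: 7.05
tool_pos: [0.5466, -0.004, 0.1409]
tcp_rot: [[-0.001, 0.009, -1.0], [0.0, -1.0, -0.009], [-1.0, -0.0, 0.001]]
force: [0.1, 0.6, -2.3]
gripper_width: 0.0095
time_s: 7.68
tool_pos: [0.5466, -0.004, 0.1259]
tcp_rot: [[-0.001, 0.009, -1.0], [0.0, -1.0, -0.009], [-1.0, -0.0, 0.001]]
force: [-0.1, 0.5, -1.1]
gripper_width: 0.0093
time_s: 8.18
tool_pos: [0.5468, -0.004, 0.1233]
tcp_rot: [[-0.0, 0.009, -1.0], [0.0, -1.0, -0.009], [-1.0, -0.0, 0.0]]
force: [-0.6, -0.7, -1.8]
gripper_width: 0.0096
```

No contact so far at 0.1233 (riding height is 0.1226). I'll continue down in fine steps to feel for the notch.

```bash
python3 -m handwheel '0 0 -0.0005 0 0 0; 0 0 -0.001 0 0 0; 0 0 -0.0015 0 0 0;0 0 -0.0015 0 0 0'
```

```text
time_s: 8.68
tool_pos: [0.5469, -0.004, 0.1218]
tcp_rot: [[-0.0, 0.009, -1.0], [0.0, -1.0, -0.009], [-1.0, -0.0, 0.0]]
force: [0.8, 0.4, -2.2]
gripper_width: 0.0091
```

```bash
python3 -m handwheel '0 0 -0.0005 0 0 0; 0 0 -0.001 0 0 0; 0 0 -0.001 0 0 0'
```

```text
time_s: 9.05
tool_pos: [0.5469, -0.004, 0.1208]
tcp_rot: [[-0.0, 0.009, -1.0], [0.0, -1.0, -0.009], [-1.0, -0.0, 0.0]]
force: [0.4, -0.9, -2.4]
gripper_width: 0.0096
```

No contact at 1.8 mm below the riding height, so the tongue is entering the notch.

```bash
python3 -m handwheel '0 0 -0.0005 0 0 0; 0 0 -0.001 0 0 0; 0 0 -0.0015 0 0 0;0 0 -0.0015 0 0 0'; python3 -m handwheel '0 0 -0.0005 0 0 0; 0 0 -0.001 0 0 0;0 0 -0.001 0 0 0'
```

```text
time_s: 9.55
tool_pos: [0.5468, -0.004, 0.1192]
tcp_rot: [[-0.0, 0.009, -1.0], [0.0, -1.0, -0.009], [-1.0, -0.0, 0.0]]
force: [-0.2, -0.7, -1.5]
gripper_width: 0.0096
time_s: 9.93
tool_pos: [0.5468, -0.004, 0.1182]
tcp_rot: [[-0.0, 0.009, -1.0], [0.0, -1.0, -0.009], [-1.0, -0.0, 0.0]]
force: [-0.2, 0.1, -1.2]
gripper_width: 0.0093
```

```bash
python3 -m handwheel '0 0 -0.0005 0 0 0; 0 0 -0.001 0 0 0;0 0 -0.001 0 0 0'
```

```text
time_s: 10.3
tool_pos: [0.5468, -0.004, 0.1173]
tcp_rot: [[-0.0, 0.009, -1.0], [0.0, -1.0, -0.009], [-1.0, -0.0, 0.0]]
force: [0.2, 0.4, -2.0]
gripper_width: 0.0095
```

```bash
python3 -m handwheel '0 0 -0.0005 0 0 0;0 0 -0.0005 0 0 0;0 0 -0.0005 0 0 0'; python3 -m handwheel '0 0 -0.0005 0 0 0;0 0 -0.0005 0 0 0;0 0 -0.0005 0 0 0';  python3 - <<'E'
from h import *
for i in range(1): o=get_obs();print(o['tool_pos'],o['force'],o['ft_torque'])
crop("side",195,125,60,75,"pics/s6.png")
E
```

```text
time_s: 10.68
tool_pos: [0.5469, -0.004, 0.1168]
tcp_rot: [[0.0, 0.009, -1.0], [0.0, -1.0, -0.009], [-1.0, -0.0, -0.0]]
force: [0.3, -1.2, -1.2]
gripper_width: 0.0096
time_s: 11.05
tool_pos: [0.547, -0.0041, 0.1165]
tcp_rot: [[0.0, 0.009, -1.0], [-0.0, -1.0, -0.009], [-1.0, 0.0, -0.0]]
force: [-0.9, 1.1, -0.6]
gripper_width: 0.0097
[ 0.54698816 -0.00406758  0.11653837] [-0.94682956  1.13622951 -0.58441734] [-0.02456777  0.07400146  0.04747575]
```

View pics/s6.png

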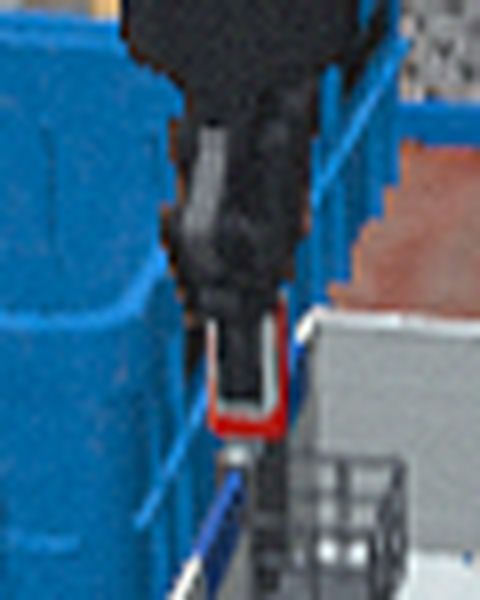

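The lip sits over the blue rail at (238,465) with the cage inside the pan. Force is just starting to unload at the home height, so one more half-millimetre step.

```bash
python3 -m handwheel '0 0 -0.0005 0 0 0;0 0 -0.0005 0 0 0;0 0 -0.0005 0 0 0';  python3 -m handwheel '0 0 -0.0005 0 0 0;0 0 -0.0005 0 0 0;0 0 -0.0005 0 0 0'
```

```text
time_s: 11.48
tool_pos: [0.5471, -0.0041, 0.1165]
tcp_rot: [[0.0, 0.009, -1.0], [-0.0, -1.0, -0.009], [-1.0, 0.0, -0.0]]
force: [-2.1, 0.7, 4.6]
gripper_width: 0.0095
time_s: 11.85
tool_pos: [0.5471, -0.0041, 0.1165]
tcp_rot: [[0.0, 0.009, -1.0], [-0.0, -1.0, -0.009], [-1.0, 0.0, -0.0]]
force: [-3.5, 1.0, 7.1]
gripper_width: 0.0098
```

It stops firmly at TCP 0.1165, which puts the tab at 0.134 (exactly home, 6 mm below riding). I'll relieve the pressure and open slowly.

```bash
python3 -m handwheel '0 0 0.0008 0 0 0;0 0 0.0012 0 0 0;0 0 0.0012 0 0 0'; python3 -m handwheel '0 0 0 0 0 0;0 0 0 0 0 0;0 0 0 0 0 0;0 0 0 0 0 0' 0.03;  python3 - <<'E'
from h import *
crop("side",195,125,60,75,"pics/s7.png")
E
```

```text
time_s: 12.22
tool_pos: [0.547, -0.004, 0.1165]
tcp_rot: [[0.0, 0.009, -1.0], [-0.0, -1.0, -0.009], [-1.0, 0.0, -0.0]]
force: [-1.9, -0.2, 2.7]
gripper_width: 0.0097
time_s: 12.72
tool_pos: [0.5469, -0.004, 0.1164]
tcp_rot: [[-0.0, 0.009, -1.0], [0.0, -1.0, -0.009], [-1.0, -0.0, 0.0]]
force: [1.0, -0.3, -0.0]
gripper_width: 0.03
```

View pics/s7.png

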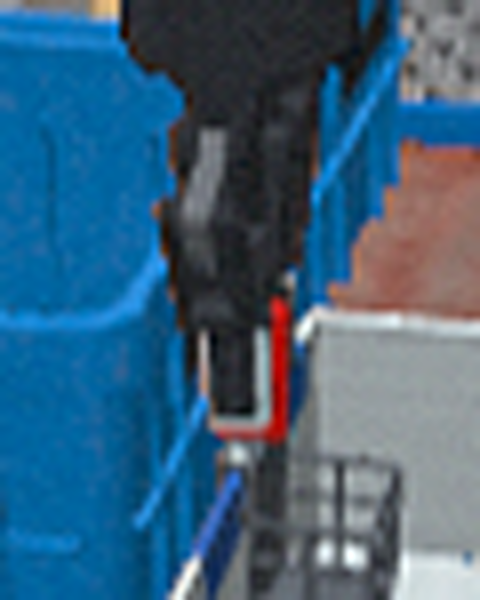

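It released and the basket stayed put, with the tab at (280,380). I'll lift straight up, then clear out of view.

```bash
python3 -m handwheel '0 0 0 0 0 0; 0 0 0 0 0 0; 0 0 0.015 0 0 0; 0 0 0.04 0 0 0; 0 0 0.07 0 0 0; 0 0 0.1 0 0 0; 0 0 0.12 0 0 0;0 0 0.12 0 0 0' 0.05; python3 -m handwheel '-0.01 -0.02 0 0 0 0; -0.025 -0.06 0 0 0 0;-0.04 -0.1 0 0 0 0;-0.05 -0.14 0 0 0 0;-0.06 -0.18 0 0 0 0;-0.07 -0.22 0 0 0 0;-0.08 -0.26 0 0 0 0;-0.08 -0.29 0 0 0 0;-0.08 -0.3 0 0 0 0;-0.08 -0.3 0 0 0 0'; python3 - <<'E'
from h import *
crop("side",195,125,80,75,"pics/s8.png");crop("top",195,145,100,65,"pics/t8.png")
im=snapshot("side").astype(int)
red=(im[...,0]>110)&(im[...,1]<70)&(im[...,2]<70)
r,c=np.where(red[120:185,210:245]);print(r.min()+120,r.max()+120,c.min()+210,c.max()+210)
x,y=.5469,-.004
for z in(.134,.140):
  print(z,proj("side",[place([x,y,.0075],(a,.005,z+b))[0] for b in(-.03,.019) for a in(.013,-.013)]).round(1).tolist())
  print(proj("top",[place([x,y,.0075],(a,b,z+.019))[0] for b in(-.005,.005) for a in(.013,-.013)]).round(1).tolist())
E
```

```text
time_s: 13.78
tool_pos: [0.548, -0.0042, 0.239]
tcp_rot: [[0.005, 0.009, -1.0], [-0.001, -1.0, -0.009], [-1.0, 0.001, -0.005]]
force: [-0.1, -0.7, 0.2]
gripper_width: 0.05
time_s: 15.02
tool_pos: [0.4666, -0.3036, 0.2354]
tcp_rot: [[-0.001, 0.008, -1.0], [0.002, -1.0, -0.008], [-1.0, -0.002, 0.001]]
force: [-0.1, -0.1, 0.3]
gripper_width: 0.0502
162 179 222 230
0.134 [[220.8, 179.1], [230.2, 179.9], [220.2, 162.9], [229.7, 163.7]]
[[249.1, 151.3], [249.0, 160.5], [245.5, 151.3], [245.4, 160.4]]
0.14 [[220.7, 177.1], [230.1, 178.0], [220.1, 160.9], [229.7, 161.7]]
[[249.1, 150.8], [249.0, 160.0], [245.4, 150.7], [245.3, 159.9]]
```

View pics/s8.png

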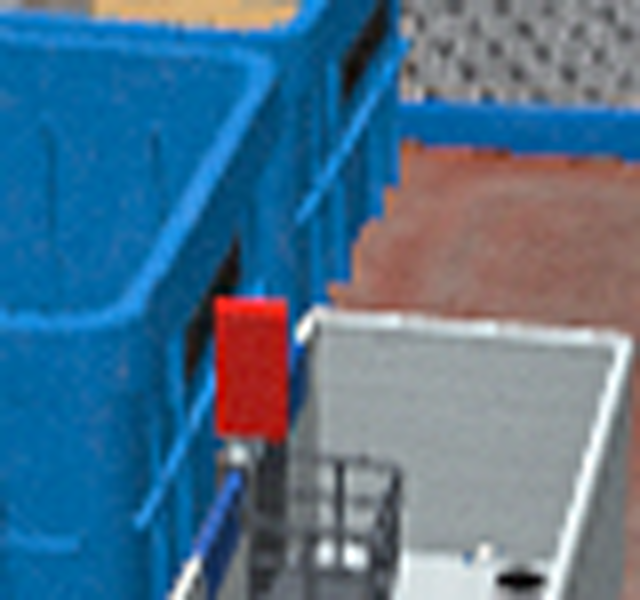

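View pics/t8.png

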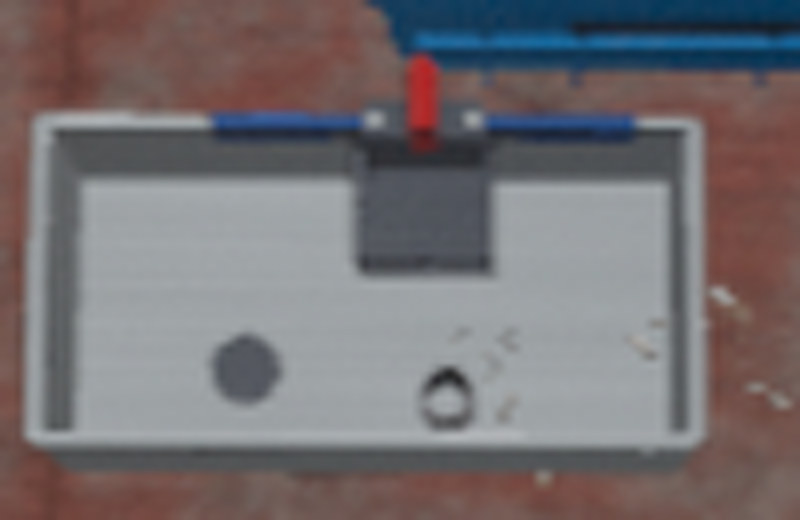

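The basket hangs square and upright, with the lip centred on the blue rail at (425,120). The tab's bottom edge is at side row 179–180, matching the home height; riding would be 177–178. Sleeve_b is undisturbed at (447,398).

```bash
python3 -c "
from bench import *
print(hand_in(),get_obs()['time_s'])"
```

```text
the job is handed in; nothing more can be done
the job is handed in; nothing more can be done
```

The basket is hooked over the far rim, hanging upright inside the pan with its tongue in the notch. I let go and handed the job in at about 15 s of robot time.

- **Finding the notch:** I saw it in the top camera, about 20 mm to the -y side of the rim's middle, so no sliding search was needed. I lowered the basket there in small steps. It passed the riding height without contact and stopped firmly with the tab point 34 mm above the rim, which is fully home.
- **Contact force:** the reading at the stop was about 7 N upward, roughly 9 N against the free-hanging reading. I relieved it before opening the fingers.
- **After release:** the tab's bottom edge in the side view matched the home height rather than the riding height, and the top view showed the basket square and the sleeve in the pan where it was. The two cameras put the pan about 1 mm apart, well inside the lip's clearance.
- **Not checked:** I did not nudge the basket sideways to feel the notch walls. I also did not look again at the tape measure, marker or other sleeve, though the arm never went down near any of them except the marker, about 10 cm from the basket when I picked it up.

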